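# Red marker from the clip rack to the pen rest

### The arm

A 6-joint arm with a two-finger parallel gripper is mounted at the origin on the work surface. World frame = base frame: x ahead of the robot, y to its left, z up, the work surface at z = 0. Lengths are in m, angles in degrees, forces in N, time in s.
With the tool pointing down it reaches from about 0.25 to 0.775 m from the base axis. Payload 8.9 kg.
Tool frame: the origin (TCP) lies on the centre line of the jaws, within the pads' length; the fingertips stand 8 mm ahead of it and the grasp point (between the pads) lies 11 mm behind it; z points along the fingers, y is the direction in which the jaws open and shut (so a half turn about z gives the same grasp; the last joint's range is limited). The gripper opens to 85 mm and grips with 20 to 120 N. Pads are 22 mm wide; open, the fingers measure 114 mm over their backs; the gripper's body (76 mm by 85 mm) begins 54 mm behind the grasp point. The pads swing forward as they close: fully open they stand 13 mm farther back than shut.
Start: joints at [-76.507, 16.656, -8.789, 64.555, 0, 82.019], TCP at [0.192, -0.489, 0.239] pointing down, gripper open.
Joint ranges: [-144.48, 144.48], [-52.06, 99.96], [-74.48, 78.29], [-112.23, 115.85], [-86.99, 84.42], [-180, 180]. Speed limits (degrees/s): [127.2, 127.2, 159.86, 180, 180, 180].

### API

Orientations are given as [roll, pitch, yaw] about the fixed x, y, z axes, in that order (R = Rz(yaw) Ry(pitch) Rx(roll)).
In Python, from cell import arm gives the robot as it stands.
- The arm moves only by the tool carry_out, never from a script. Its argument "commands" is a list that holds one entry, the list of rows, each a list of 5 numbers: the shift along the tool's x, y, z in cm, then the turn about the tool's z in degrees, then the closure, from -1 (fully open) to 1 (shut). In form: [[[tx, ty, tz, spin, gripper], ...]]. A call has 1 to 20 rows; each row shifts and turns the commanded pose from where the row before left it, along the tool's axes as they then stand; what a row does not reach is not made up. A row lasts 1/10 s, in which the tool goes at most 50 mm and 8.59 degrees, less where a joint would pass 70% of its speed; a pose out of reach is approached as far as the arm can. A call with a gripper value outside its range is refused whole. The fingers move at their own pace and stop on an object; "squeeze" is the grip in N (left out, the last holds). Time passes only in rows, so rows that do not move let the fingers close. It gives the time, the measured TCP pose, the force and the opening at its end, in the units of the state.
- arm.observe(): the state, without advancing time (a new reading comes with each control period).
- arm.snapshot(name): name is "scene" or "top"; returns a dict with "image" (480x640x3 uint8, red, green, blue), "K" (3x3 intrinsics, pixels), "pose" (4x4, takes a point from camera to world coordinates). Camera axes: x right, y down, z forward; pixel columns grow to the right and rows downward; lengths in m; the calibration is good to about 2 mm. A picture is of the moment at which its call begins. There is no depth.
- arm.finish_job(): hands the job in, once; it reports no verdict.
The state is a dict: "time_s": time; "joints": joint angles; "qd": joint speeds; "joint_torque": joint torques, N m; "tcp_pos": TCP position; "tcp_rot": TCP orientation; "force": force on the tool from outside, world axes, zero at the start; "wrist_torque": the same for the moment, N m; "grip_width": finger opening in m.
Only numpy, scipy, OpenCV 4.12 (cv2) and the standard library are available. Lean on these libraries where they do the work, as an engineer would, in place of code of your own. Each camera call takes 0.05 s, during which the arm holds its last target. There are 200 camera calls.

### The job

The next drawing needs the red marker: pull it up out of its two spring clips in the black rack and lay it, centred, in the two V-notches of the wooden pen rest, either way round. Set it down rather than dropping it, let go, and leave the blue and green markers where they are in their clips.

Things in the scene. Friction and masses are not known exactly. Their poses are not given: they have to be found in the camera images.
- marker_red: Red fat whiteboard marker, a cylinder 20 mm in diameter, 136 mm long, ~35 g. Origin at its centre; x along its axis, to the cap. It lies level, axis 45 mm above the desk, in two C-shaped steel spring clips on a black rack fixed to the desk, open straight up. Pulled up it resists with about 5 to 15 N, then the clips snap open; it is clear once raised 30 mm. Its middle 60 mm is bare, for gripping.
- marker_blue: Blue marker, else like the red, in the same rack; stays there. The rack holds the red, blue and green side by side in any order, parallel, axes 75 mm apart. Origin at its centre, x along its axis. Each marker's clips hold it 34 to 46 mm either side of its centre, rise 18 mm above its axis and reach 20 mm sideways from it.
- marker_green: Green marker, else like the red, in the same rack; stays there. Origin at its centre, x along its axis. The rack's base (150 x 215 mm) is 12 mm thick, its top 33 mm below the markers' axes; between a marker's two clips nothing else stands.
- rest_seat (a point): Seat of a wooden pen rest fixed to the desk: foot 130 x 56 x 6 mm, two 90-degree V-notches 34 to 46 mm either side of its middle, mouths 48 mm wide, tops 42 mm above the desk. The point is the centre of a marker lying in both notches: 32 mm above the desk, midway, 26 mm free below it. x: along the marker's lie (either way round); z up.
There are look-alikes about, which are no part of the job. What is meant by the marker_red is not pink, and is the smaller of those in its own colour.

How it is judged:
By the outcome, as a careful person would: the job done as asked, in the order asked, and still so for the second after the job is handed in, with the robot touching nothing.
It also fails if it takes over 40 s, if anything falls off the work surface, if the arm or the gripper's body presses on something with over 40 N, if the wrist force passes 120 N, or if a joint passes its speed limit or range.

## Working session

There is one attempt and no reset: what is moved stays moved. The work goes in short steps, Python scripts to look and compute and a tool call to move; the robot and the scene stay as the last step left them, time stands still between calls to the robot, and variables do not carry over. Pictures are saved under pics/ and viewed, about 8 in all and at most 12, crops included, and the job is handed in when it is done.

Besides the shell and the picture viewer there is one more tool, called as name([rows], argument=value, ...), one row to a line, values as JSON. carry_out: Moves the arm, as the interface text tells. Its arguments: {"type":"object","properties":{"commands":{"type":"array","items":{"type":"array","items":{"type":"array","items":{"type":"number"}}}},"squeeze":{"type":"number"}},"required":["commands"]}

```bash
mkdir -p pics
cat > h.py <<'E'
import cv2, numpy as np
from cell import arm
def snap(n,f=None):
    s=arm.snapshot(n)
    if f: cv2.imwrite(f,s["image"][:,:,::-1])
    return s
def px2w(s,uv,z):
    K=np.array(s["K"]);T=np.array(s["pose"])
    d=T[:3,:3]@np.linalg.inv(K)@[uv[0],uv[1],1];o=T[:3,3]
    return o+d*(z-o[2])/d[2]
def w2px(s,p):
    T=np.linalg.inv(np.array(s["pose"]));q=np.array(s["K"])@(T[:3,:3]@np.array(p)+T[:3,3])
    return q[:2]/q[2]
E
python3 - <<'E'
from h import *
for n in("scene","top"):
    s=snap(n,f"pics/{n}0.png");print(n,np.round(s["K"],1).tolist(),np.round(s["pose"],3).tolist())
print(arm.observe())
E
```

```text
scene [[447.6, 0.0, 315.0], [0.0, 447.6, 235.4], [0.0, 0.0, 1.0]] [[0.048, 0.673, -0.738, 1.124], [0.999, -0.028, 0.039, 0.03], [0.005, -0.739, -0.674, 0.64], [0.0, 0.0, 0.0, 1.0]]
top [[457.1, 0.0, 324.3], [0.0, 457.1, 238.3], [0.0, 0.0, 1.0]] [[0.028, -0.99, 0.142, 0.374], [-0.999, -0.025, 0.022, 0.039], [-0.018, -0.142, -0.99, 0.894], [0.0, 0.0, 0.0, 1.0]]
{'time_s': 0.1, 'joints': array([-7.65071250e+01,  1.66833572e+01, -8.82789361e+00,  6.45522835e+01,
       -1.13771150e-03,  8.20167306e+01]), 'qd': array([-0.02546293,  0.01388665,  0.02759411, -0.08535187, -0.02587693,
       -0.0034435 ]), 'joint_torque': array([ 2.67837910e-03, -5.37974918e+01,  3.31920612e+01,  9.25368920e-03,
       -1.03280668e-04, -4.35359162e-07]), 'tcp_pos': array([ 0.19210237, -0.48818895,  0.23880347]), 'tcp_rot': array([-1.79936923e+02, -7.69720572e-03,  2.14761408e+01]), 'force': array([-0.1604471 , -0.41649701, -0.22976179]), 'wrist_torque': array([ 0.02074078,  0.00125922, -0.0268131 ]), 'grip_width': 0.08537850463678572}
```

View pics/top0.png

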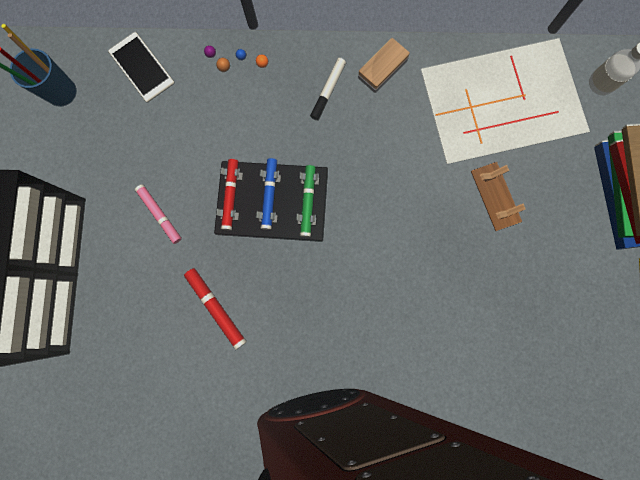

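View pics/scene0.png

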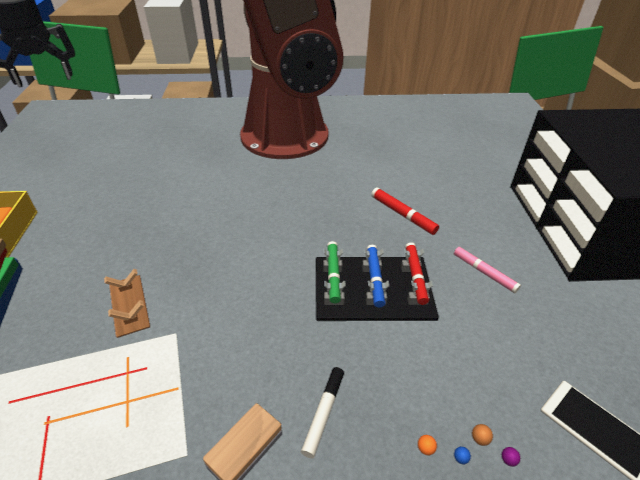

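Candidates: the red marker in the rack, top (231,194); the larger loose red marker, (214,308); the pink marker, (158,214). The red one in the clips fits the description. The rest is at top (497,197). I'll check both in one close crop.

Run:
```python
from h import *
S={n:snap(n) for n in("top","scene")}
def red(s,roi,z):
    x0,y0,x1,y1=roi; im=cv2.cvtColor(s["image"],cv2.COLOR_RGB2HSV)[y0:y1,x0:x1]
    m=((im[...,0]<8)|(im[...,0]>172))&(im[...,1]>150)&(im[...,2]>80)
    y,x=np.nonzero(m); pts=np.c_[x+x0,y+y0].astype(np.float32)
    r=cv2.minAreaRect(pts); b=cv2.boxPoints(r); b=b[np.argsort(b[:,1])]
    e=[(b[0]+b[1])/2,(b[2]+b[3])/2]
    w=[px2w(s,q,z) for q in e];d=w[1]-w[0]
    print("red",np.round(e,1).tolist(),np.round(w,4).tolist(),"len",np.linalg.norm(d),"yaw",np.degrees(np.arctan2(d[1],d[0])),"mid",(w[0]+w[1])/2)
red(S["top"],(215,150,248,240),.047); red(S["scene"],(400,235,435,310),.047)
t=S["top"]["image"];c=S["scene"]["image"]
f=lambda im,x,y:cv2.resize(im[y:y+100,x:x+130],(520,400),interpolation=cv2.INTER_CUBIC)
g=lambda im,x,y:cv2.resize(im[y:y+75,x:x+100],(400,300),interpolation=cv2.INTER_CUBIC)
o=np.vstack([np.hstack([g(t,200,150),g(t,450,158)]),np.hstack([g(c,365,235),g(c,80,265)])])
cv2.imwrite("pics/crop.png",o[:,:,::-1])
```

```text
red [[232.8000030517578, 158.89999389648438], [226.1999969482422, 224.60000610351562]] [[0.645, 0.2388, 0.047], [0.5163, 0.244, 0.047]] len 0.128807202560478 yaw 177.6811659320406 mid [0.58064944 0.2413569  0.047     ]
red [[410.0, 244.8000030517578], [423.6000061035156, 303.6000061035156]] [[0.5096, 0.2454, 0.047], [0.6535, 0.2388, 0.047]] len 0.14405612096537102 yaw -2.6241131455218665 mid [0.58152198 0.24210831 0.047     ]
```

View pics/crop.png

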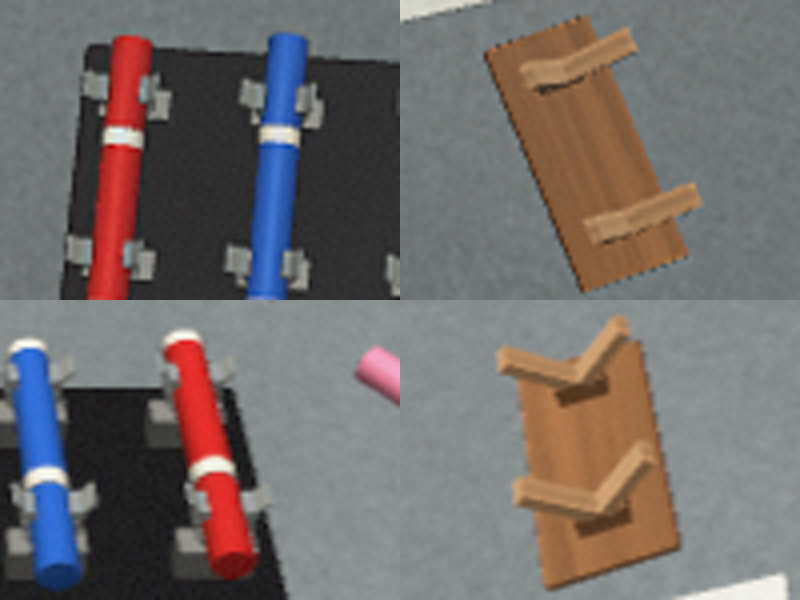

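The crop confirms it: the slim red marker is in the clips with its cap at the far end (top (233,158)) and its tail near (227,229). The rest's foot corners are at top (471,171), (496,162), (522,222) and (496,231).

Run:
```python
from h import *
s=snap("top");c=snap("scene")
def foot(s,P,z):
    W=np.array([px2w(s,p,z) for p in P]);m=W.mean(0)
    for a,b in((0,3),(1,2),(0,1),(3,2)):
        d=W[b]-W[a];print(" len",round(np.linalg.norm(d),4),"ang",round(np.degrees(np.arctan2(d[1],d[0])),1))
    print("mid",m)
foot(s,[(471.25,171),(496.25,161.75),(522,222.25),(495.75,231)],.006)
foot(c,[(110,281),(140,275),(150,327),(117,335.5)],.006)
# notch plate tops z=.042 : outer ends in top (crop), far-plate, near-plate
for n,q in dict(fl=(525,68),fr=(632,38),nl=(590,225),nr=(697,192)).items():
    print(n,px2w(s,(450+(q[0]-400)/4,158+q[1]/4),.042)[:2])
for n,q in dict(nl=(624,322),nr=(502,352),fl=(648,450),fr=(517,485)).items():
    print(n,px2w(c,(80+(q[0]-400)/4,265+(q[1]-300)/4),.042)[:2])
```

```text
len 0.1283 ang -159.3
 len 0.1303 ang -158.9
 len 0.0539 ang -68.0
 len 0.0547 ang -70.1
mid [ 0.59325432 -0.27797891  0.006     ]
 len 0.1332 ang 20.7
 len 0.1309 ang 20.6
 len 0.0542 ang 103.9
 len 0.0536 ang 106.3
mid [ 0.59666766 -0.27594546  0.006     ]
fl [ 0.62513415 -0.23782964]
fr [ 0.64106285 -0.28893234]
nl [ 0.54954289 -0.26665418]
nr [ 0.56661206 -0.31717729]
nl [ 0.55071831 -0.26561653]
nr [ 0.56693349 -0.31543401]
fl [ 0.62624374 -0.23717575]
fr [ 0.64266883 -0.28714283]
```

carry_out([
  [[0,0,0,-8.2,-0.3],[0,0,0,-8.2,-0.3],[0,0,0,-8.2,-0.3],[0,0,0,-8.2,-0.3],[0,0,0,-8.2,-0.3],[0,0,0,-8.2,-0.3],[0,0,0,-8.2,-0.3],[0,0,0,-8.2,-0.3],[0,0,0,-8.2,-0.3],[0,0,0,-8.2,-0.3],[0,0,0,-8.2,-0.3],[0,0,0,-8.2,-0.3],[0,0,0,-8.2,-0.3],[0,0,0,-8.2,-0.3],[0,0,0,-8.2,-0.3],[0,0,0,-8.2,-0.3],[0,0,0,-8.2,-0.3],[0,0,0,-8.2,-0.3],[0,0,0,-8.2,-0.3],[0,0,0,-0.2,-0.3]],
], squeeze=50)

```text
time_s: 2.3
tcp_pos: [0.1922, -0.4885, 0.2392]
tcp_rot: [180.0, -0.0, 177.6]
force: [0.6, 0.5, 0.6]
grip_width: 0.0558
```

carry_out([
  [[-1.97,4.145,0,0,-0.3],[-1.97,4.145,0,0,-0.3],[-1.97,4.145,0,0,-0.3],[-1.97,4.145,0,0,-0.3],[-1.97,4.145,0,0,-0.3],[-1.97,4.145,0,0,-0.3],[-1.97,4.145,0,0,-0.3],[-1.97,4.145,0,0,-0.3],[-1.97,4.145,0,0,-0.3],[-1.97,4.145,0,0,-0.3],[-1.97,4.145,0,0,-0.3],[-1.97,4.145,0,0,-0.3],[-1.97,4.145,0,0,-0.3],[-1.97,4.145,0,0,-0.3],[-1.97,4.145,0,0,-0.3],[-1.97,4.145,0,0,-0.3],[-1.97,4.145,0,0,-0.3],[-1.97,4.145,0,0,-0.3],[0,0,0,0,-0.3]],
])

```text
time_s: 4.2
tcp_pos: [0.5807, 0.2456, 0.2379]
tcp_rot: [179.9, -0.0, 177.4]
force: [-0.2, -0.9, -0.7]
grip_width: 0.0555
```

carry_out([
  [[0,0,3.5,0,-0.3],[0,0,3.5,0,-0.3],[0,0,3.5,0,-0.3],[0,0,3.0,0,-0.3],[0,0,0,0,-0.3],[0,0,0,0,-0.3]],
])

```text
time_s: 4.8
tcp_pos: [0.5792, 0.2409, 0.1048]
tcp_rot: [-180.0, -0.0, 177.3]
force: [-0.0, 0.0, 0.4]
grip_width: 0.056
```

Run:
```python
from h import *
s=snap("scene");c=snap("top")
f=lambda im,x,y:cv2.resize(im[y:y+150,x:x+100],(400,600),interpolation=cv2.INTER_CUBIC)
cv2.imwrite("pics/close.png",np.hstack([f(s["image"],360,180),f(c["image"],190,110)])[:,:,::-1])
o=arm.observe();print(o["tcp_pos"],o["tcp_rot"])
```

```text
[0.58057502 0.24141725 0.10637976] [1.79948357e+02 1.56416128e-01 1.77397373e+02]
```

View pics/close.png

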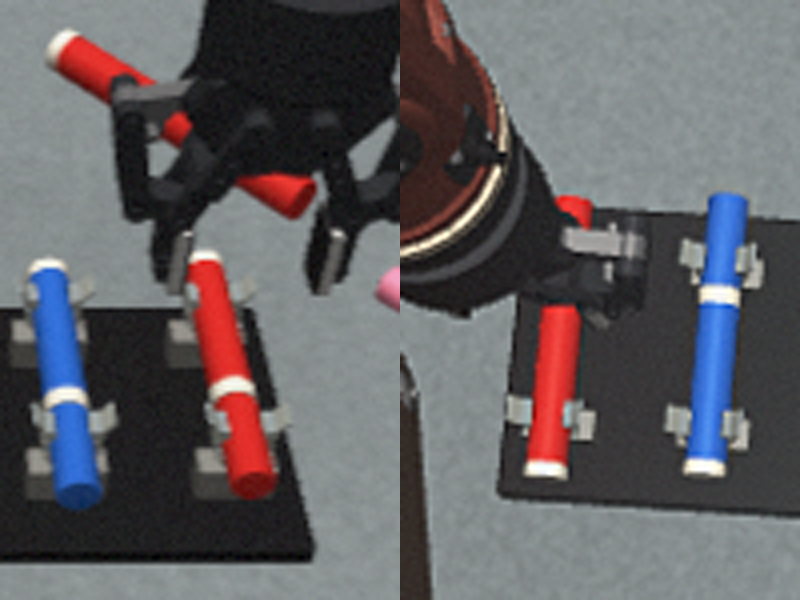

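The jaws straddle the red marker in its bare middle. In the left panel the fingers sit either side of (215,300); in the right panel the tail is at (547,470). Next I descend and close.

carry_out([
  [[0,0,2.5,0,-0.3],[0,0,2.5,0,-0.3],[0,0,1.5,0,-0.3],[0,0,0.5,0,-0.3],[0,0,0,0,-0.3],[0,0,0,0,1],[0,0,0,0,1],[0,0,0,0,1],[0,0,0,0,1],[0,0,0,0,1],[0,0,0,0,1],[0,0,0,0,1],[0,0,0,0,1]],
], squeeze=60)

```text
time_s: 6.2
tcp_pos: [0.5802, 0.2415, 0.0356]
tcp_rot: [180.0, 0.1, 177.5]
force: [-1.1, -0.8, 6.0]
grip_width: 0.0179
```

carry_out([
  [[0,0,-0.4,0,1],[0,0,-0.4,0,1],[0,0,-0.4,0,1],[0,0,-0.6,0,1],[0,0,-1.0,0,1],[0,0,-1.5,0,1],[0,0,-2.0,0,1],[0,0,-2.5,0,1],[0,0,-3,0,1],[0,0,-2,0,1],[0,0,0,0,1],[0,0,0,0,1]],
])

```text
time_s: 7.4
tcp_pos: [0.5796, 0.2411, 0.1729]
tcp_rot: [180.0, 0.1, 177.5]
force: [0.0, 0.7, -0.7]
grip_width: 0.0183
```

Run:
```python
from h import *
s=snap("scene");c=snap("top")
f=lambda im,x,y:cv2.resize(im[y:y+200,x:x+133],(400,600),interpolation=cv2.INTER_CUBIC)
cv2.imwrite("pics/lift.png",np.hstack([f(s["image"],340,140),f(c["image"],180,80)])[:,:,::-1])
```

```text
(no output)
```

View pics/lift.png

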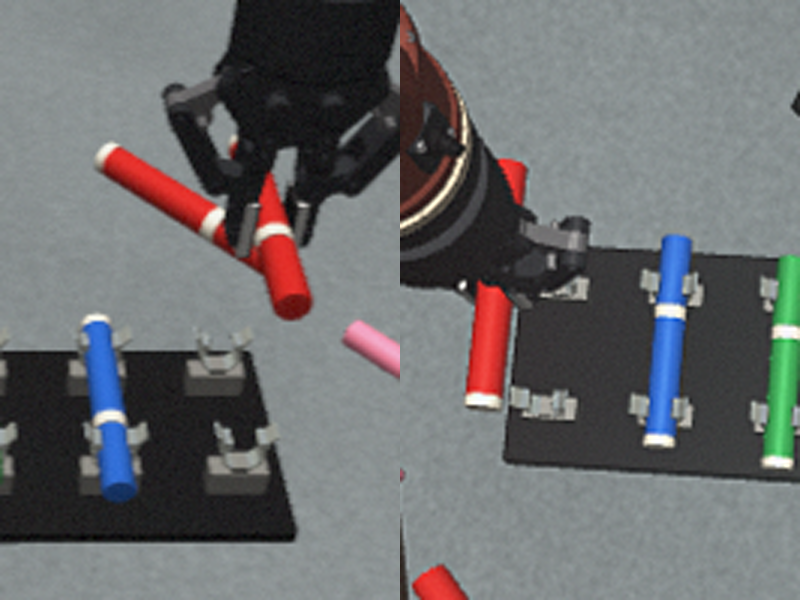

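Run:
```python
from h import *
s=snap("scene");t=snap("top")
def ray(s,uv):
    a=px2w(s,uv,0);o=np.array(s["pose"])[:3,3];d=a-o;return o,d/np.linalg.norm(d)
def tri(u,v):
    o1,d1=ray(s,u);o2,d2=ray(t,v)
    A=np.c_[d1,-d2];k=np.linalg.lstsq(A,o2-o1,rcond=None)[0]
    return (o1+k[0]*d1+o2+k[1]*d2)/2
print("cap z.182 scene",px2w(s,(437.4,241),.182)," top far edge z.192",px2w(t,(217.6,133.5),.192))
print("tail top edge z.192",px2w(t,(207.9,212.5),.192),"z.182",px2w(t,(207.9,215),.182))
# cap-end top edge, seen by both
print("cap top edge tri",tri((435.5,236),(217.6,133.5)))
print(arm.observe()["tcp_pos"])
# predicted end pixels for level marker centred at c
for cx in(.576,.578,.580):
    u=np.array([np.cos(np.radians(-2.6)),np.sin(np.radians(-2.6)),0])
    c=np.array([cx,.2415,.182]);print(cx,w2px(s,c+.068*u),w2px(t,c-.068*u),w2px(t,c+.068*u+[0,0,.01]))
```

```text
cap z.182 scene [0.64320552 0.23908538 0.182     ]  top far edge z.192 [0.64030468 0.23159831 0.192     ]
tail top edge z.192 [0.51044872 0.2389817  0.192     ] z.182 [0.50835013 0.2415659  0.182     ]
cap top edge tri [0.64130055 0.23358416 0.19029269]
[0.57865506 0.24093396 0.17121523]
0.576 [437.07904279 241.34261457] [206.00460245 215.12781556] [213.53330488 131.26477308]
0.578 [437.41235639 242.25574111] [206.08549056 213.89451489] [213.61028246 130.0791964 ]
0.58 [437.74714299 243.172903  ] [206.16631565 212.66217496] [213.68720082 128.89453173]
```

The red marker is held level and its clips are empty. The cap face is at (293,303) in the left panel and the tail at (484,402) in the right. Its centre sits about 3 mm along tool +x from the TCP. Blue and green are still in place. Next I move above the rest.

carry_out([
  [[-0.3,-3.97,0,0,1],[-0.3,-3.97,0,0,1],[-0.3,-3.97,0,0,1],[-0.3,-3.97,0,0,1],[-0.3,-3.97,0,0,1],[-0.3,-3.97,0,0,1],[-0.3,-3.97,0,0,1],[-0.3,-3.97,0,0,1],[-0.3,-3.97,0,0,1],[-0.3,-3.97,0,0,1],[-0.3,-3.97,0,0,1],[-0.3,-3.97,0,0,1],[-0.3,-3.97,0,0,1],[0,0,0,-7.8,1],[0,0,0,-7.8,1],[0,0,0,-7.7,1],[0,0,0,0,1],[0,0,0,0,1],[0,0,0,0,1]],
])

```text
time_s: 9.5
tcp_pos: [0.5954, -0.2759, 0.172]
tcp_rot: [180.0, -0.0, -159.4]
force: [1.2, 0.6, -0.6]
grip_width: 0.0182
```

carry_out([
  [[-0.3,-0.1,2.5,-0.2,1],[0,0,3.0,0,1],[0,0,2.5,0,1],[0,0,1.4,0,1],[0,0,0,0,1],[0,0,0,0,1]],
])

```text
time_s: 10.1
tcp_pos: [0.5991, -0.2762, 0.0791]
tcp_rot: [-180.0, 0.0, -159.1]
force: [-0.7, -0.0, 0.6]
grip_width: 0.0181
```

Run:
```python
from h import *
s=snap("scene");c=snap("top")
f=lambda im,x,y:cv2.resize(im[y:y+150,x:x+100],(400,600),interpolation=cv2.INTER_CUBIC)
cv2.imwrite("pics/rest.png",np.hstack([f(s["image"],75,215),f(c["image"],450,110)])[:,:,::-1])
o=arm.observe();print(o["tcp_pos"],o["tcp_rot"])
u=np.array([np.cos(np.radians(20.8)),np.sin(np.radians(20.8)),0]);p=np.array([.5958,-.277,o["tcp_pos"][2]+.0094])
print("expected cap scene",(w2px(s,p+.068*u)-[75,215])*4,"tail top",(w2px(c,p-.068*u)-[450,110])*4,"tail scene",(w2px(s,p-.068*u)-[75,215])*4)
```

```text
[ 0.59965651 -0.27655481  0.07989657] [-1.79889332e+02  8.49748836e-02 -1.59046585e+02]
expected cap scene [176.77898451 340.62751242] tail top [307.41898553 436.4370117 ] tail scene [144.97849804 120.95775322]
```

View pics/rest.png

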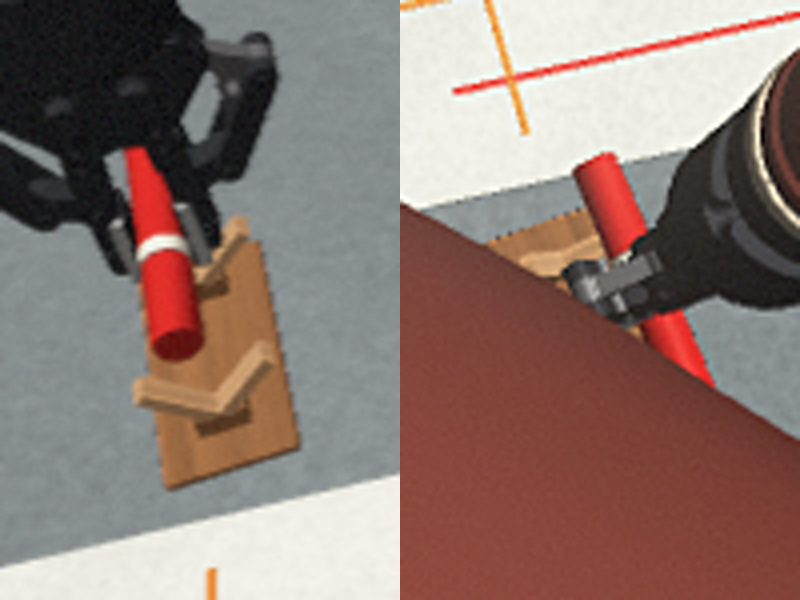

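The cap face is at (178,342), against an expected (177,341), so it is aligned over the notches. I lower it, slowly at the end.

carry_out([
  [[0,0,2.0,0,1],[0,0,1.5,0,1],[0,0,1.0,0,1],[0,0,0.5,0,1],[0,0,0.3,0,1],[0,0,0,0,1],[0,0,0,0,1]],
], squeeze=20)

```text
time_s: 10.9
tcp_pos: [0.599, -0.2762, 0.0258]
tcp_rot: [-180.0, 0.0, -159.0]
force: [0.3, 0.1, 0.3]
grip_width: 0.0181
```

carry_out([
  [[0,0,0.1,0,1],[0,0,0.1,0,1],[0,0,0.05,0,1],[0,0,0,0,1],[0,0,0,0,1]],
])

```text
time_s: 11.4
tcp_pos: [0.599, -0.2763, 0.0232]
tcp_rot: [-180.0, 0.0, -159.0]
force: [-0.2, -2.1, 2.4]
grip_width: 0.0181
```

carry_out([
  [[0,-0.05,0.05,0,1],[0,-0.05,0.05,0,1],[0,0,0,0,1],[0,0,0,0,1]],
])

```text
time_s: 11.8
tcp_pos: [0.5992, -0.2766, 0.0227]
tcp_rot: [180.0, 0.0, -159.0]
force: [-2.4, 1.1, 10.1]
grip_width: 0.0181
```

Both notches are bearing (10 N up), at the expected height. Now I open.

carry_out([
  [[0,0,-0.05,0,0.45],[0,0,0,0,0.4],[0,0,0,0,0.2],[0,0,0,0,0],[0,0,0,0,-0.3],[0,0,0,0,-0.3],[0,0,0,0,-0.3],[0,0,0,0,-0.3],[0,0,-1.0,0,-0.3],[0,0,-2.0,0,-0.3],[0,0,-3.0,0,-0.3],[0,0,-4.0,0,-0.3],[0,0,-4.0,0,-0.3],[4,0,-2.0,0,-0.3],[4,0,0,0,-0.3],[4,0,0,0,-0.3],[4,0,0,0,-0.3],[4,0,0,0,-0.3],[0,0,0,0,-0.3],[0,0,0,0,-0.3]],
])

```text
time_s: 13.8
tcp_pos: [0.412, -0.3491, 0.1833]
tcp_rot: [-179.9, 0.0, -159.1]
force: [0.6, -0.7, -0.2]
grip_width: 0.0552
```

Run:
```python
from h import *
s=snap("scene");c=snap("top")
f=lambda im,x,y:cv2.resize(im[y:y+100,x:x+100],(400,400),interpolation=cv2.INTER_CUBIC)
r=lambda im,x,y:cv2.resize(im[y:y+100,x:x+200],(400,200))
cv2.imwrite("pics/end.png",np.vstack([np.hstack([f(s["image"],75,245),f(c["image"],450,145)]),np.hstack([r(s["image"],280,230),r(c["image"],190,150)])])[:,:,::-1])
u=np.array([np.cos(np.radians(20.8)),np.sin(np.radians(20.8)),0]);p=np.array([.5958,-.277,.032])
for n,q,o in(("scene",s,(75,245)),("top",c,(450,145))): print(n,[((w2px(q,p+k*u)-o)*4).round() for k in(.068,-.068)])
```

```text
scene [array([217., 309.]), array([182.,  90.])]
top [array([148.,  58.]), array([257., 319.])]
```

View pics/end.png

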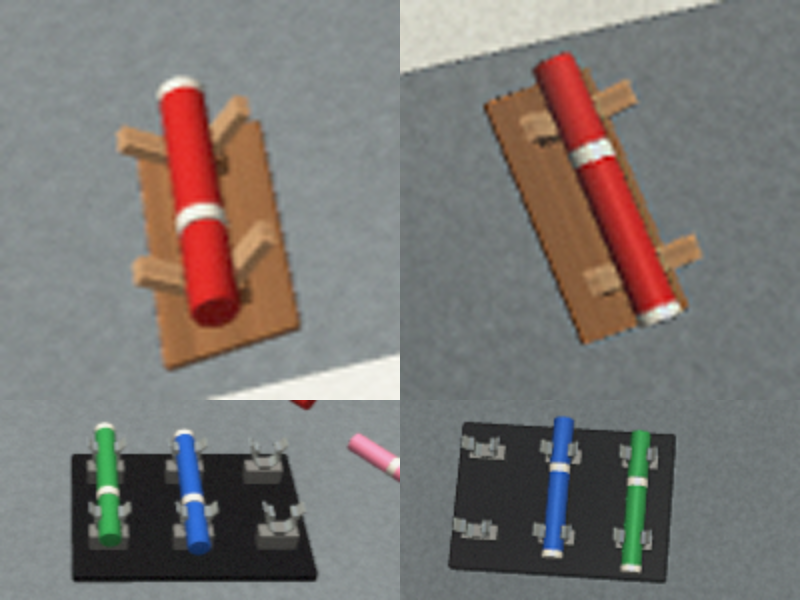

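The red marker lies in both notches. Its cap face is at (215,309), against a predicted (217,309) for a centred marker, and its tail is at top (260,316), against (257,319). Blue and green are still in their clips.

```bash
python3 -c "
from cell import arm
print(arm.finish_job())"
```

```text
the job is handed in; nothing more can be done
None
```

The red marker is out of its clips and lies in both V-notches of the pen rest, and I handed the job in at about 14 s on the robot's clock.

- **Placing:** I set it down until the force on the tool read 10 N upward, then opened the gripper and moved the arm clear.
- **Centring:** in the last pictures both ends of the marker are within about 1–2 mm of where a centred marker would show. The camera calibration is only good to about 2 mm.
- **Other markers:** blue and green are still in their clips, and the gripper touches nothing.
- **Disagreement:** the gripper read 18 mm on the 20 mm marker throughout. The marker stayed level and I saw no slipping, so I left it.

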